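# Fit the target sleeve and hold the mirror on it

## Task

Slide the tall white sleeve with the dark band over the pin of the specimen post until it sits fully down on the shoulder, and let go of it. Then take the tab on top of the spring-return mirror and turn it until the bench camera sees the banded sleeve reflected in the middle of the mirror, and finish still holding the mirror at that angle, because it swings back if released. Leave everything else on the bench where it stands.

Things in the scene. Friction and masses are not known exactly. Their poses are not given: they have to be found in the camera images.
- sleeve: Loose white plastic sleeve (tube) standing on end, 48 mm outer diameter, 40 mm tall, 17 mm bore right through, about 70 g, a thin dark band round its middle: the target. Origin at the centre of its underside, z up its axis. The same either way up.
- sleeve_mid (a point): Centre of the sleeve, 20 mm above its underside: the point the camera should see.
- post: Fixed steel specimen post: 70 mm diameter foot, 12 mm high; 22 mm shaft; 38 mm diameter shoulder whose top is 80 mm above the bench; above it a 13 mm diameter pin, straight to 120 mm, then tapering to 6 mm at its tip, 130 mm above the bench. Origin at the centre of its underside, z up. The sleeve goes over the pin and rests on the shoulder.
- post_seat (a point): Centre of the shoulder's top face on the post's axis, 80 mm above the bench: where the centre of the sleeve's underside comes to rest.
- rig: Fixed imaging rig: aluminium base bar 300 x 80 x 12 mm with the mirror on a column at the end nearer the robot and a black camera (65 x 50 mm, top at 126 mm) at the other. Origin on the bench under the mirror's vertical pivot; x points level from pivot to camera, z up. The camera looks along -x at the pivot. Lens, mirror middle and seated sleeve's middle all lie 100 mm above the bench.
- lens (a point): Front of the camera's lens, 160 mm from the pivot along the rig's x axis, 100 mm above the bench.
- mirror_tab (a point): Grip point on the mirror's vertical pivot axis, 162 mm above the bench: middle of an upright aluminium tab, 12 mm thick, 40 mm wide, 40 mm high (140 to 180 mm above the bench), on top of the 76 x 72 mm mirror plate. Site x is the mirror's normal (the way it faces; the tab's thickness), y the tab's width. Pinch it through its thickness and twist about the vertical.
- mirror (a joint): Angle of the mirror about its vertical pivot, rad: 0 at rest, facing the camera squarely; grows to 1.3 clockwise seen from above (towards the post). The reflecting face passes through the pivot. A light spring (0.06 N m per rad) turns it back to 0 when let go.
- sight_line (a point): Not a visible thing: the camera's line of sight after reflection. Origin at the mirror's middle on the pivot axis, 100 mm above the bench; x points along the reflected line, level, turned clockwise from the rig's x axis by exactly twice the mirror's angle. The camera sees the sleeve in the middle when this line passes through the sleeve.
- spacer: Bystander: flat loose white ring, 48 mm diameter, only 12 mm tall, no band; may stand in either of the two places where the sleeve may stand. Origin under its centre.
- cap: Bystander: loose blue screw cap, 30 mm diameter, 14 mm tall. Origin under its centre.
- dish: Bystander: loose clear culture dish, 90 mm diameter, 16 mm tall. Origin under its centre.
- bottle: Bystander: loose amber bottle with a red cap, 72 mm diameter, 145 mm tall. Origin under its centre.
- timer: Bystander: loose white bench timer, 70 by 70 by 25 mm. Origin under its centre.
- rack: Bystander: fixed white rack, 100 by 220 mm, with capped tubes to 109 mm above the bench. Origin under its centre.
Things that resemble listed ones, but are neither listed nor needed, are in the scene too. Leave any yellow look-alike of the sleeve alone. Leave any yellow look-alike of the post alone.

How it is judged:
On the way, in this order (a step that is already met when the one before it is completed fails the run):
1. the sleeve sits on the shoulder of the post, released (horizontal distance between sleeve_mid and post_seat below 0.005 m and z of sleeve_mid in the frame of post_seat between 0.016 and 0.024 m and angle between the z axis of sleeve and the z axis of post, either way round below 0.08 rad and contact force between the fingers and sleeve below 0.05 N), for 0.2 s.
2. the fingers turn the mirror until the reflected line of sight meets the sleeve (y of sleeve_mid in the frame of sight_line between -0.02 and 0.02 m and x of sleeve_mid in the frame of sight_line above 0.05 m and contact force between the fingers and mirror above 0.5 N), for 0.3 s.
At the end, for the whole second after the job is handed in: Sleeve upright on the shoulder (5 mm sideways, 4 mm in height, 0.08 rad), not touched by the fingers; the fingers press the mirror with over 0.5 N and keep it still (0.1 rad/s), the reflected line of sight passing within 20 mm of the sleeve's centre (all of step 1 and all of step 2 and velocity of joint mirror between -0.1 and 0.1 rad/s); the arm keeps its last pose, push and grip.
It fails at once if a bystander is shifted by more than 30 mm (distance of any of spacer, cap, dish, bottle, timer from where it was at the start of the episode above 0.03 m).
It also fails if it takes over 54 s, if anything falls off the work surface, if the arm or the gripper's body presses on something with over 40 N, if the wrist force passes 120 N, or if a joint passes its speed limit or range.

## Robot

A 7-joint arm with a two-finger parallel gripper is mounted at the origin on the work surface. World frame = base frame: x ahead of the robot, y to its left, z up, the work surface at z = 0. Lengths are in m, angles in rad, forces in N, time in s.
With the tool pointing down it reaches from about 0.4 to 0.85 m from the base axis. Payload 10.4 kg.
Tool frame: the origin (TCP) lies at the very end of the fingers, on their centre line; the grasp point (between the pads) lies r.grip_depth behind it (r.grip_depth is the distance from the TCP to the grasp point, in m); y points along the fingers, z is the direction in which the jaws open and shut, and the axes are right-handed (so a half turn about y gives the same grasp; the last joint's range is limited). The gripper opens to 87 mm and grips with 3 to 60 N. Pads are 19 mm wide; open, the fingers measure 117 mm over their backs; the gripper's body (75 mm by 190 mm) begins 51 mm behind the grasp point.
Start: joints at [-1.309, 0.332, -0.065, 1.46, 0.022, 1.35, -0.088], TCP at [0.176, 0.6, 0.223] pointing down, gripper open.
Joint ranges: [-2.6, 2.6], [-0.5, 2.12], [-1.47, 1.34], [0.16, 2.42], [-1.27, 4.41], [0.06, 2.06], [-2.6, 2.6]. Speed limits (rad/s): [2.22, 2.22, 2.79, 2.79, 3.14, 3.14, 3.14].

## Interface

Orientations are given as a unit quaternion [x, y, z, w].
In Python, from bench import r gives the robot as it stands.
- The arm moves only by the shell command python3 -m jog 'ROWS' [OPENING] [FORCE]. ROWS is JSON, a list of rows, each a list of 6 numbers: the shift along the tool's x, y, z in m, then the turn, a rotation vector about the tool's x, y, z in degrees. A call has 1 to 12 rows; each row shifts and turns the pose as measured when the row begins, along the tool's axes as they then stand; what a row does not reach is not made up. A row lasts 1/12 s, in which the tool goes at most 41.7 mm and 7.16 degrees, less where a joint would pass 70% of its speed; a pose out of reach is approached as far as the arm can. A call with a gripper value outside its range is refused whole. OPENING is the opening, from -1 (shut) to 1 (fully open), so that 0 is half open, set as the call begins (- or left out, the last holds). The fingers move at their own pace and stop on an object; FORCE is the grip in N (left out, the last holds). Time passes only in rows, so rows that do not move let the fingers close. It gives the time, the measured TCP pose, the force and the opening at its end, in the units of the state.
- r.read_state(): the state, without advancing time (a new reading comes with each control period).
- r.camera(name): name is "scene" or "top" or "wrist"; returns a dict with "image" (384x512x3 uint8, red, green, blue), "range_z" (384x512 float32, m along the optical axis (not along the pixel's ray), 0 where there is no reading), "K" (3x3 intrinsics, pixels), "R" (3x3) and "t" (3): a world point X has camera coordinates R X + t. Camera axes: x right, y down, z forward; pixel columns grow to the right and rows downward; lengths in m; the calibration is good to about 2 mm. A picture is of the moment at which its call begins.
- r.close_job(): hands the job in, once; it reports no verdict.
The state is a dict: "time": time; "joint_positions": joint angles; "joint_vel": joint speeds; "joint_torque": joint torques, N m; "ee_pos": TCP position; "eef_rot": TCP orientation; "ft_force": force on the tool from outside, world axes, zero at the start; "torque": the same for the moment, N m; "width": finger opening in m.
Only numpy, scipy, OpenCV 4.12 (cv2) and the standard library are available. Lean on these libraries where they do the work, as an engineer would, in place of code of your own. Each camera call takes 0.05 s, during which the arm holds its last target. There are 200 camera calls.

## Working session

There is one attempt and no reset: what is moved stays moved. The work goes in short steps, Python scripts to look and compute and a shell command to move; the robot and the scene stay as the last step left them, time stands still between calls to the robot, and variables do not carry over. Pictures are saved under pics/ and viewed, about 8 in all and at most 12, crops included, and the job is handed in when it is done.

```bash
ls; mkdir -p pics
python3 - <<'E'
from bench import r
import cv2,numpy as np
s=r.read_state(); print({k:np.round(v,3).tolist() for k,v in s.items()}, r.grip_depth)
ims=[]
for n in("scene","top"):
    c=r.camera(n); np.savez(f"{n}0.npz",**c); cv2.imwrite(f"pics/{n}0.png",c["image"][:,:,::-1])
    print(n,c["K"].tolist(),np.round(-c["R"].T@c["t"],3),np.round(c["R"],2).tolist())
E
```

```text
pics
{'time': 0.0, 'joint_positions': [-1.309, 0.333, -0.065, 1.461, 0.022, 1.35, -0.089], 'joint_vel': [-0.002, -0.001, 0.001, -0.002, 0.002, 0.001, 0.002], 'joint_torque': [-0.001, -62.326, 0.024, -38.99, -0.061, 0.04, 0.0], 'ee_pos': [0.175, 0.599, 0.222], 'eef_rot': [0.7, -0.1, 0.1, -0.699], 'ft_force': [0.329, -0.359, 0.171], 'torque': [0.038, -0.006, -0.057], 'width': 0.087} 0.0187
scene [[388.1622624550557, 0.0, 253.21846966660752], [0.0, 388.1622624550557, 190.78020128067112], [0.0, 0.0, 1.0]] [ 1.112 -0.77   0.96 ] [[0.83, 0.55, 0.01], [0.36, -0.53, -0.77], [-0.42, 0.64, -0.64]]
top [[396.06966881819545, 0.0, 251.13619508220432], [0.0, 396.06966881819545, 188.88301225873408], [0.0, 0.0, 1.0]] [0.423 0.055 1.164] [[0.0, -1.0, 0.02], [-0.99, -0.0, -0.14], [0.14, -0.02, -0.99]]
```

View pics/scene0.png

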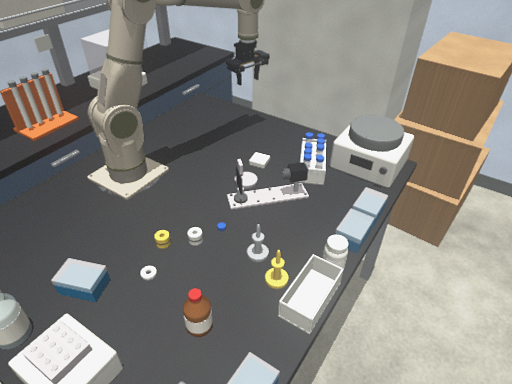

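View pics/top0.png

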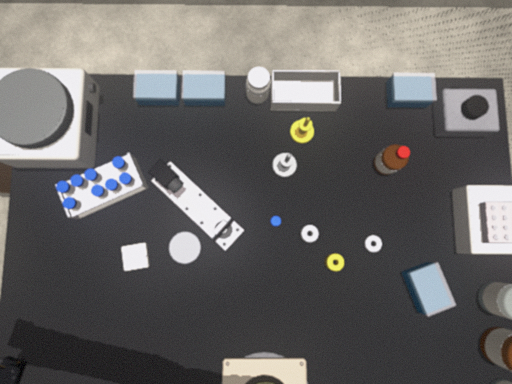

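Scene picture: white rings at (195,235), which is tall and looks banded, and at (148,272), which is flat. The yellow look-alike is at (162,238), the steel post at (258,243), the yellow post at (277,270) and the rig at (240,195)-(300,175). In the top picture the same things are the sleeve (310,233), spacer (373,243), post (285,165) and rig from mirror (225,230) to camera (165,175). I'll confirm with a crop and measure.

```bash
cat > h.py <<'E'
import numpy as np,cv2
def ray(c,u,v,z):
    K,R,t=c["K"],c["R"],c["t"]; o=-R.T@t
    d=R.T@np.linalg.inv(K)@np.array([u,v,1.]); return o+d*(z-o[2])/d[2]
def cloud(c):
    h,w=c["range_z"].shape; v,u=np.mgrid[:h,:w]; Z=c["range_z"]
    P=np.stack([u,v,np.ones_like(u)],-1)@np.linalg.inv(c["K"]).T*Z[...,None]
    W=(P-c["t"])@c["R"]; W[Z==0]=np.nan; return W
def proj(c,X):
    p=c["K"]@(c["R"]@np.array(X)+c["t"]); return p[:2]/p[2]
E
python3 - <<'E'
from h import *
t=dict(np.load("top0.npz")); s=dict(np.load("scene0.npz"))
a=s["image"][205:300,130:300]; b=t["image"][135:280,255:395]
A=cv2.resize(a,None,fx=4,fy=4,interpolation=2); cv2.imwrite("pics/crop1.png",A[:,:,::-1])
for n,c,boxes in(("top",t,{"sleeve":(298,222,322,246),"spacer":(362,232,386,254),"post":(268,148,302,182),"yel":(322,250,348,274),"mirror":(205,212,245,252),"cam":(145,155,190,195)}),
 ("scene",s,{"sleeve":(184,224,206,248),"spacer":(138,262,160,282),"post":(244,218,272,262),"mirror":(228,155,250,206),"cam":(280,160,310,190)})):
    W=cloud(c)
    for k,(x0,y0,x1,y1) in boxes.items():
        P=W[y0:y1,x0:x1].reshape(-1,3); P=P[P[:,2]>.006]
        top=P[P[:,2]>np.nanpercentile(P[:,2],97)-.006]
        print(n,k,len(P),"zmax",np.round(np.nanpercentile(P[:,2],[50,90,98]),3),"top mean",np.round(top.mean(0),3),"mid",np.round((top.min(0)+top.max(0))/2,3),"ext",np.round(np.ptp(top,axis=0),3))
    # white/bright blobs
g=cv2.cvtColor(t["image"],cv2.COLOR_RGB2GRAY)
n,l,st,ce=cv2.connectedComponentsWithStats((g>110).astype(np.uint8))
for i in range(1,n):
    if 100<st[i,4]<6000 and st[i,0]>100 and st[i,0]<400 and st[i,1]>110: 
        print(st[i],np.round(ce[i],1),np.round(ray(t,*ce[i],.012),3), np.round(ray(t,*ce[i],.04),3), cv2.minAreaRect(np.argwhere(l==i)[:,::-1].astype(np.float32)))
E
```

```text
top sleeve 239 zmax [0.039 0.042 0.044] top mean [ 0.462 -0.129  0.04 ] mid [ 0.462 -0.129  0.042] ext [0.042 0.046 0.008]
top spacer 192 zmax [0.011 0.014 0.016] top mean [ 0.434 -0.317  0.012] mid [ 0.434 -0.318  0.013] ext [0.043 0.045 0.007]
top post 433 zmax [0.014 0.082 0.125] top mean [ 0.663 -0.061  0.124] mid [ 0.664 -0.061  0.124] ext [0.011 0.011 0.018]
top yel 254 zmax [0.039 0.042 0.043] top mean [ 0.381 -0.199  0.04 ] mid [ 0.381 -0.198  0.04 ] ext [0.047 0.045 0.008]
top mirror 957 zmax [0.013 0.14  0.18 ] top mean [0.471 0.118 0.179] mid [0.471 0.118 0.179] ext [0.032 0.032 0.009]
top cam 1024 zmax [0.117 0.127 0.129] top mean [0.617 0.275 0.126] mid [0.616 0.275 0.127] ext [0.073 0.072 0.01 ]
scene sleeve 225 zmax [0.037 0.042 0.043] top mean [ 0.461 -0.13   0.041] mid [ 0.461 -0.13   0.041] ext [0.049 0.046 0.008]
scene spacer 159 zmax [0.012 0.015 0.016] top mean [ 0.435 -0.318  0.013] mid [ 0.435 -0.318  0.013] ext [0.047 0.046 0.006]
scene post 458 zmax [0.015 0.091 0.123] top mean [ 0.666 -0.063  0.123] mid [ 0.666 -0.062  0.124] ext [0.01  0.011 0.02 ]
scene mi
[... 879 characters left out ...]
 -0.128  0.04 ] ((309.5, 233.0), (18.0, 17.0), 90.0)
[169 231  32  33 841] [184.4 247.1] [0.42  0.228 0.012] [0.42  0.224 0.04 ] ((184.5, 247.0), (32.0, 31.0), 90.0)
[365 235  18  18 239] [373.1 243.3] [ 0.432 -0.317  0.012] [ 0.432 -0.308  0.04 ] ((373.5, 243.5), (17.0, 17.0), 90.0)
[121 242  28  30 678] [134.5 256.3] [0.394 0.369 0.012] [0.394 0.362 0.04 ] ((134.5500030517578, 256.3499755859375), (26.304372787475586, 26.44579315185547), 81.8698959350586)
[327 253  18  19 244] [335.2 261.8] [ 0.379 -0.205  0.012] [ 0.38  -0.199  0.04 ] ((335.5, 262.0), (18.0, 17.0), 90.0)
[ 222  352   86   32 2110] [264.3 368.4] [ 0.089 -0.001  0.012] [0.097 0.001 0.04 ] ((264.5, 367.5), (31.0, 85.0), 90.0)
```

View pics/crop1.png

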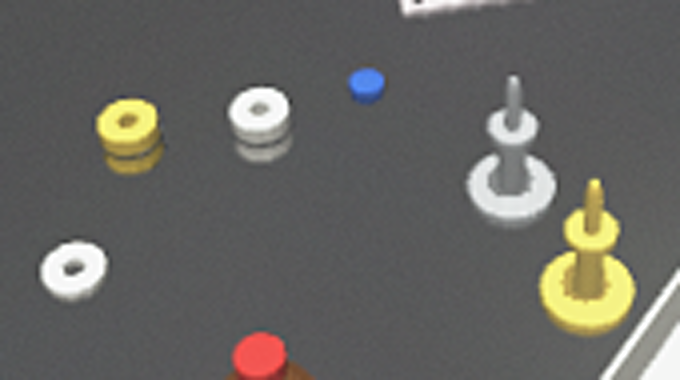

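The crop shows a banded tall white sleeve at scene (195,235), a banded yellow look-alike, a flat unbanded spacer at (148,272) and the steel post at (258,243). Measured heights agree: sleeve 40 mm, spacer 12 mm, pin tip ~130 mm, tab 180 mm. The sleeve is at (0.4615,-0.1295) and the post at (0.665,-0.062).

```bash
cat > go.py <<'E'
# python3 go.py x y z jawdeg : remaining shift in tool axes, turn about tool y (jaw yaw mod 180)
import sys,numpy as np
from scipy.spatial.transform import Rotation as Ro
from bench import r
s=r.read_state(); R=Ro.from_quat(s["eef_rot"]).as_matrix(); p=np.array(s["ee_pos"])
x,y,z,j=map(float,sys.argv[1:5])
yaw=np.degrees(np.arctan2(R[1,2],R[0,2])); d=(j-yaw+90)%180-90
print("t",s["time"],"pos",p.round(4),"jaw yaw",yaw.round(1),"tilt",np.round(R[:,1],3),"F",np.round(s["ft_force"],1),"w",round(s["width"],4),"q7",np.round(s["joint_positions"],2))
print("tool shift now mm",(1e3*R.T@(np.array([x,y,z])-p)).round(1),"world",(1e3*(np.array([x,y,z])-p)).round(1),"turn about tool y deg",-d, "R",R.round(2).tolist())
b=np.array([0,-1,0]); t=np.cross(R[:,1],[0,0,-1]); print("level fix rotvec deg (tool)",np.degrees(R.T@t).round(2))
E
python3 go.py 0.4615 -0.1295 0.15 -45
```

```text
t 0.1 pos [0.1755 0.5995 0.2219] jaw yaw 73.7 tilt [-0.    -0.001 -1.   ] F [0.8 0.3 1.3] w 0.0871 q7 [-1.31  0.33 -0.06  1.46  0.02  1.35 -0.09]
tool shift now mm [ 479.3   72.6 -619.2] world [ 286.  -729.   -71.9] turn about tool y deg -61.31827263237514 R [[0.96, -0.0, 0.28], [-0.28, -0.0, 0.96], [0.0, -1.0, -0.0]]
level fix rotvec deg (tool) [0.07 0.   0.  ]
```

```bash
python3 -m jog '[[24,0,-31,0,0,0]]' 2>&1 | head -5; python3 -m jog '[[0.025,0,-0.032,0,0,0],[0.025,0,-0.032,0,0,0],[0.025,0,-0.032,0,0,0],[0.025,0,-0.032,0,0,0],[0.025,0,-0.032,0,0,0],[0.025,0,-0.032,0,0,0],[0.025,0,-0.032,0,0,0],[0.025,0,-0.032,0,0,0],[0.025,0,-0.032,0,0,0],[0.025,0,-0.032,0,0,0],[0.025,0,-0.032,0,0,0],[0.025,0,-0.032,0,0,0]]' 1; python3 go.py 0.4615 -0.1295 0.15 -45
```

```text
time: 0.18
ee_pos: [0.186, 0.5646, 0.2201]
eef_rot: [0.701, -0.099, 0.097, -0.699]
ft_force: [-1.2, -0.3, 0.7]
width: 0.0871
time: 1.18
ee_pos: [0.3687, 0.099, 0.2159]
eef_rot: [0.703, -0.099, 0.093, -0.698]
ft_force: [0.5, -0.2, -0.2]
width: 0.087
t 1.1833 pos [0.3687 0.099  0.2159] jaw yaw 74.4 tilt [-0.009 -0.005 -1.   ] F [ 0.5 -0.2 -0.2] w 0.087 q7 [-0.83 -0.25  0.39  2.06  0.1   1.33  0.82]
tool shift now mm [ 151.1   66.3 -194.7] world [  92.8 -228.5  -65.9] turn about tool y deg -60.55052509401625 R [[0.96, -0.01, 0.27], [-0.27, -0.01, 0.96], [-0.01, -1.0, -0.01]]
level fix rotvec deg (tool) [ 0.44  0.   -0.41]
```

```bash
python3 -m jog '[[0.025,0,-0.032,0,0,0],[0.025,0,-0.032,0,0,0],[0.025,0,-0.032,0,0,0],[0.025,0,-0.032,0,0,0],[0.025,0,-0.032,0,0,0],[0.02,0,-0.027,0,0,0],[0,0,0,0,7,0],[0,0,0,0,7,0],[0,0,0,0,7,0],[0,0,0,0,7,0],[0,0,0,0,7,0],[0,0,0,0,7,0]]'; python3 -m jog '[[0,0,0,0,7,0],[0,0,0,0,7,0],[0,0,0,0,7,0],[0,0,0,0,7,0],[0,0,0,0,7,0],[0,0,0,0,7,0],[0,0,0,0,7,0],[0,0,0,0,7,0],[0,0,0,0,7,0],[0,0,0,0,7,0],[0,0,0,0,7,0]]'; python3 go.py 0.4615 -0.1295 0.15 -45
```

```text
time: 2.18
ee_pos: [0.4564, -0.14, 0.2154]
eef_rot: [0.621, -0.346, 0.343, -0.614]
ft_force: [-0.3, -0.6, 0.3]
width: 0.087
time: 3.1
ee_pos: [0.4536, -0.1396, 0.2127]
eef_rot: [0.264, -0.658, 0.659, -0.253]
ft_force: [-0.4, 0.1, -0.4]
width: 0.087
t 3.1 pos [ 0.4536 -0.1396  0.2127] jaw yaw -47.1 tilt [-0.013 -0.007 -1.   ] F [-0.4  0.1 -0.4] w 0.087 q7 [-0.6  -0.03  0.79  1.88  0.03  1.29 -0.63]
tool shift now mm [-13.6  62.5  -1.7] world [  7.9  10.1 -62.7] turn about tool y deg -2.07642693676938 R [[-0.73, -0.01, 0.68], [-0.68, -0.01, -0.73], [0.01, -1.0, -0.0]]
level fix rotvec deg (tool) [0.24 0.   0.83]
```

Level and go to the hover point, then look with the wrist camera.

```bash
python3 -m jog '[[-0.007,0.03,-0.001,0.24,0,0.83],[-0.006,0.032,-0.001,0,0,0],[0,0,0,0,0,0]]'; python3 go.py 0.4615 -0.1295 0.007 -45
python3 - <<'E'
from bench import r
from h import *
c=r.camera("wrist"); np.savez("w1.npz",**c); cv2.imwrite("pics/w1.png",c["image"][:,:,::-1])
W=cloud(c); m=(W[...,2]>.03)&(W[...,2]<.05)&(np.hypot(W[...,0]-.4615,W[...,1]+.1295)<.045)
P=W[m]; print(len(P),P.mean(0).round(4),((P.min(0)+P.max(0))/2).round(4),np.ptp(P,axis=0).round(3),proj(c,[.4615,-.1295,.04]))
E
```

```text
time: 3.35
ee_pos: [0.4624, -0.1293, 0.1499]
eef_rot: [0.254, -0.659, 0.66, -0.257]
ft_force: [-1.7, 0.1, -0.6]
width: 0.0871
t 3.35 pos [ 0.4624 -0.1293  0.1499] jaw yaw -47.7 tilt [ 0.004  0.001 -1.   ] F [-1.7  0.1 -0.6] w 0.0871 q7 [-0.59  0.06  0.81  1.96 -0.05  1.13 -0.6 ]
tool shift now mm [  1.3 142.9  -0.7] world [  -0.9   -0.2 -142.9] turn about tool y deg -2.6887412657268897 R [[-0.74, 0.0, 0.67], [-0.67, 0.0, -0.74], [-0.0, -1.0, 0.0]]
level fix rotvec deg (tool) [-0.1   0.   -0.22]
1543 [ 0.4612 -0.1277  0.0394] [ 0.4603 -0.1286  0.0361] [0.047 0.048 0.012] [256.73391305 189.52395144]
```

View pics/w1.png

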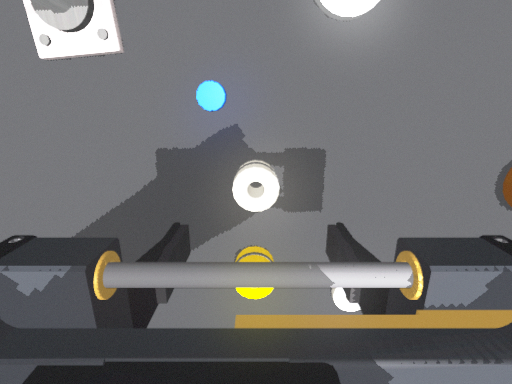

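The wrist view shows the white sleeve's top centred at (256,188), as predicted (257,190), midway between the fingers with clear space for both. Descending.

```bash
python3 -m jog '[[0.0005,0.036,0,0,0,0],[0.0005,0.036,0,0,0,0],[0,0.036,0,0,0,0],[0,0.024,0,0,0,0],[0,0.006,0,0,0,0],[0,0,0,0,0,0]]'; python3 go.py 0.461 -0.129 0.007 -45
```

```text
time: 3.9
ee_pos: [0.4698, -0.1323, 0.0196]
eef_rot: [0.251, -0.658, 0.661, -0.262]
ft_force: [-0.1, 0.4, -0.6]
width: 0.0871
t 3.9 pos [ 0.4698 -0.1323  0.0196] jaw yaw -47.5 tilt [ 0.016  0.002 -1.   ] F [-0.1  0.4 -0.6] w 0.0871 q7 [-0.49  0.31  0.76  2.07 -0.29  0.85 -0.39]
tool shift now mm [ 4.5 12.5 -8.5] world [ -8.8   3.3 -12.6] turn about tool y deg -2.5092712883740376 R [[-0.74, 0.02, 0.68], [-0.68, 0.0, -0.74], [-0.01, -1.0, 0.01]]
level fix rotvec deg (tool) [-0.54  0.   -0.73]
```

```bash
python3 -m jog '[[0.0045,0.004,-0.0085,-0.54,0,-0.73],[0,0.004,0,0,0,0],[0,0,0,0,0,0]]'; python3 go.py 0.461 -0.129 0.007 -45
```

```text
time: 4.15
ee_pos: [0.4629, -0.1291, 0.0156]
eef_rot: [0.255, -0.659, 0.659, -0.258]
ft_force: [0.7, 0.3, -0.5]
width: 0.0869
t 4.15 pos [ 0.4629 -0.1291  0.0156] jaw yaw -47.5 tilt [ 0.003  0.001 -1.   ] F [ 0.7  0.3 -0.5] w 0.0869 q7 [-0.5   0.31  0.76  2.08 -0.29  0.85 -0.4 ]
tool shift now mm [ 1.4  8.6 -1.4] world [-1.9  0.1 -8.6] turn about tool y deg -2.470671671222405 R [[-0.74, 0.0, 0.68], [-0.68, 0.0, -0.74], [-0.0, -1.0, 0.0]]
level fix rotvec deg (tool) [-0.11  0.   -0.17]
```

```bash
python3 -m jog '[[0.0015,0.0045,-0.0015,-0.1,0,-0.2],[0,0.003,0,0,0,0],[0,0,0,0,0,0]]'; python3 -m jog '[[0,0,0,0,0,0],[0,0,0,0,0,0],[0,0,0,0,0,0],[0,0,0,0,0,0],[0,0,0,0,0,0],[0,0,0,0,0,0],[0,0,0,0,0,0],[0,0,0,0,0,0]]' -1 15; python3 go.py 0.461 -0.129 0.007 -45
```

```text
time: 4.4
ee_pos: [0.4628, -0.1285, 0.0103]
eef_rot: [0.255, -0.658, 0.659, -0.258]
ft_force: [0.8, -0.7, 0.4]
width: 0.0871
time: 5.07
ee_pos: [0.4633, -0.1286, 0.0109]
eef_rot: [0.255, -0.658, 0.659, -0.259]
ft_force: [0.1, -1.0, 0.1]
width: 0.0467
t 5.0667 pos [ 0.4633 -0.1286  0.0109] jaw yaw -47.4 tilt [ 0.005  0.001 -1.   ] F [ 0.1 -1.   0.1] w 0.0467 q7 [-0.49  0.32  0.75  2.08 -0.3   0.84 -0.39]
tool shift now mm [ 1.9  3.8 -1.3] world [-2.3 -0.4 -3.9] turn about tool y deg -2.420947895398328 R [[-0.74, 0.01, 0.68], [-0.68, 0.0, -0.74], [-0.0, -1.0, 0.0]]
level fix rotvec deg (tool) [-0.17  0.   -0.24]
```

```bash
python3 -m jog '[[0,-0.02,0,-0.2,0,-0.2],[0,-0.035,0,0,0,0],[0,-0.035,0,0,0,0],[0,-0.035,0,0,0,0],[0,-0.035,0,0,0,0],[0,-0.03,0,0,0,0],[0,0,0,0,0,0]]'; python3 go.py 0.665 -0.062 0.19 -45
```

```text
time: 5.65
ee_pos: [0.4601, -0.1299, 0.2069]
eef_rot: [-0.258, 0.66, -0.659, 0.253]
ft_force: [1.1, 0.2, -0.0]
width: 0.0468
t 5.65 pos [ 0.4601 -0.1299  0.2069] jaw yaw -47.6 tilt [-0.008 -0.001 -1.   ] F [ 1.1  0.2 -0. ] w 0.0468 q7 [-0.65 -0.01  0.83  1.89  0.01  1.27 -0.65]
tool shift now mm [-197.1   15.2   88.1] world [204.9  67.9 -16.9] turn about tool y deg -2.6004414719037072 R [[-0.74, -0.01, 0.67], [-0.67, -0.0, -0.74], [0.01, -1.0, -0.0]]
level fix rotvec deg (tool) [0.24 0.   0.39]
```

```bash
python3 -m jog '[[-0.028,0,0.0125,0.2,0,0.4],[-0.028,0,0.0125,0,0,0],[-0.028,0,0.0125,0,0,0],[-0.028,0,0.0125,0,0,0],[-0.028,0,0.0125,0,0,0],[-0.028,0,0.0125,0,0,0],[-0.02,0,0.009,0,0,0],[0,0,0,0,0,0]]'; python3 go.py 0.665 -0.062 0.19 -45;  python3 - <<'E'
from bench import r
from h import *
o=[]
for n in("wrist","scene","top"):
    c=r.camera(n); np.savez(f"{n}2.npz",**c); o.append(c["image"])
    W=cloud(c); m=(W[...,2]>.215)&(W[...,2]<.25)&(np.hypot(W[...,0]-.665,W[...,1]+.062)<.06); P=W[m]
    if len(P): print(n,len(P),np.median(P,0).round(4))
    print(proj(c,[.665,-.062,.13]))
im=np.hstack([o[0],cv2.resize(o[1][170:290,190:350],(512,384),interpolation=2)])
cv2.imwrite("pics/p2.png",cv2.resize(im,(800,300),interpolation=cv2.INTER_AREA)[:,:,::-1])
E
```

```text
time: 6.32
ee_pos: [0.6645, -0.061, 0.205]
eef_rot: [-0.254, 0.662, -0.656, 0.259]
ft_force: [0.9, 0.2, 0.1]
width: 0.0468
t 6.3167 pos [ 0.6645 -0.061   0.205 ] jaw yaw -47.5 tilt [ 0.004  0.01  -1.   ] F [0.9 0.2 0.1] w 0.0468 q7 [-0.5   0.52  0.77  1.4  -0.37  1.37 -0.55]
tool shift now mm [ 0.4 15.   1.1] world [  0.5  -1.  -15. ] turn about tool y deg -2.48129459129008 R [[-0.74, 0.0, 0.68], [-0.68, 0.01, -0.74], [-0.01, -1.0, -0.0]]
level fix rotvec deg (tool) [ 0.26  0.   -0.55]
wrist 5577 [ 0.6724 -0.0545  0.2336]
[258.93082205 200.61703388]
scene 21 [ 0.6826 -0.0868  0.2198]
[258.15455331 224.85571188]
[288.89317526 154.85867655]
```

View pics/p2.png

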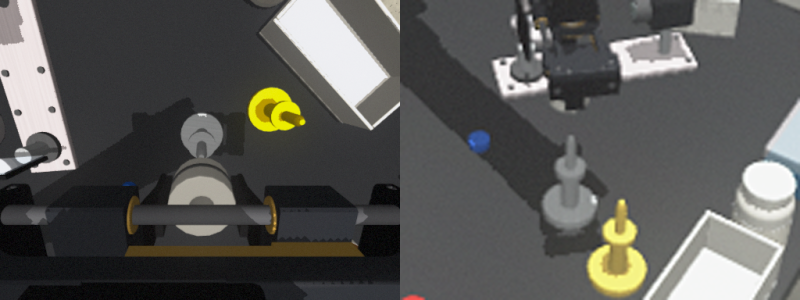

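The left half shows the gripped sleeve at about (202,206) with the steel shoulder and foot just ahead of it at (201,130). The right half shows the sleeve above the steel post. I'll measure the sleeve's offset in hand and the post from the same wrist frame.

```bash
cat > fit.py <<'E'
from h import *
from scipy.optimize import least_squares
from scipy.spatial import ConvexHull
def circ(P,rad,front):  # fit circle of known radius to the hull points lying on the front (camera) side
    Q=P[ConvexHull(P).vertices]; c0=P.mean(0)
    Q=Q[(Q-c0)@front>0.0]
    f=lambda c:np.hypot(*(Q-c).T)-rad
    s=least_squares(f,c0,loss="soft_l1",f_scale=.001); return s.x,len(Q),np.sqrt(np.mean(s.fun**2))
E
python3 - <<'E'
from fit import *
c=dict(np.load("wrist2.npz")); W=cloud(c); o=-c["R"].T@c["t"]; print("cam",o.round(3))
a=np.radians(-47.5); tz=np.array([np.cos(a),np.sin(a)]); tx=np.array([-.74,-.68]); 
fr=-tx/np.hypot(*tx)
for name,lo,hi,cen,R in(("sleeve",.229,.240,(.665,-.062),.045),("shoulder",.076,.085,(.665,-.062),.03),("foot",.008,.017,(.665,-.062),.05)):
    m=(W[...,2]>lo)&(W[...,2]<hi)&(np.hypot(W[...,0]-cen[0],W[...,1]-cen[1])<R)
    m=cv2.morphologyEx(m.astype(np.uint8),cv2.MORPH_OPEN,np.ones((3,3)))>0
    P=W[m][:,:2]; rad={"sleeve":.024,"shoulder":.019,"foot":.035}[name]
    q,n,e=circ(P,rad,fr); print(name,len(P),q.round(4),n,round(e*1e3,2),"zmed",np.median(W[m][:,2]).round(4),"tool x ext",((P-[.6645,-.061])@-fr).min().round(4),((P-[.6645,-.061])@-fr).max().round(4),"jaw ext",((P-[.6645,-.061])@tz).min().round(4),((P-[.6645,-.061])@tz).max().round(4))
E
```

```text
cam [ 0.723 -0.008  0.368]
sleeve 3610 [ 0.663  -0.0629] 11 7.28 zmed 0.2338 tool x ext -0.0215 0.0259 jaw ext -0.0339 0.0346
shoulder 716 [ 0.6636 -0.0611] 21 0.09 zmed 0.0799 tool x ext -0.0183 0.0165 jaw ext -0.0191 0.0182
foot 1309 [ 0.6634 -0.0613] 25 0.21 zmed 0.0119 tool x ext -0.0341 0.0225 jaw ext -0.0351 0.0336
```

```bash
python3 -m jog '[[-0.001,0.02,0.0002,0.26,0,-0.55],[0,0.02,0,0,0,0],[0,0.013,0,0,0,0],[0,0,0,0,0,0],[0,0,0,0,0,0]]'; python3 go.py 0.6652 -0.06 0.145 -47.5
```

```text
time: 6.88
ee_pos: [0.659, -0.0679, 0.1541]
eef_rot: [0.252, -0.66, 0.661, -0.254]
ft_force: [-0.7, -0.6, 0.2]
width: 0.0466
t 6.8833 pos [ 0.659  -0.0679  0.1541] jaw yaw -48.1 tilt [ 0.002  0.    -1.   ] F [-0.7 -0.6  0.2] w 0.0466 q7 [-0.5   0.55  0.76  1.48 -0.38  1.27 -0.54]
tool shift now mm [-9.9  9.1 -1.8] world [ 6.2  7.9 -9.1] turn about tool y deg -0.5701453421318661 R [[-0.74, 0.0, 0.67], [-0.67, 0.0, -0.74], [-0.0, -1.0, 0.0]]
level fix rotvec deg (tool) [-0.08  0.   -0.1 ]
```

```bash
python3 -m jog '[[-0.01,0.003,-0.0018,0,0,0],[0,0,0,0,0,0],[0,0,0,0,0,0]]'; python3 go.py 0.6652 -0.06 0.145 -47.5
```

```text
time: 7.13
ee_pos: [0.6661, -0.0599, 0.1537]
eef_rot: [0.251, -0.66, 0.661, -0.254]
ft_force: [0.1, -0.9, -0.0]
width: 0.0466
t 7.1333 pos [ 0.6661 -0.0599  0.1537] jaw yaw -48.1 tilt [ 0.005  0.001 -1.   ] F [ 0.1 -0.9 -0. ] w 0.0466 q7 [-0.5   0.56  0.76  1.46 -0.39  1.27 -0.55]
tool shift now mm [ 0.8  8.7 -0.6] world [-0.9 -0.1 -8.7] turn about tool y deg -0.6439970989899564 R [[-0.74, 0.01, 0.67], [-0.67, 0.0, -0.74], [-0.0, -1.0, 0.0]]
level fix rotvec deg (tool) [-0.16  0.   -0.25]
```

```bash
python3 -m jog '[[0.0008,0.008,-0.0006,-0.15,0,-0.25],[0,0.006,0,0,0,0],[0,0,0,0,0,0]]'; python3 go.py 0.6652 -0.06 0.135 -47.5
```

```text
time: 7.38
ee_pos: [0.6661, -0.0595, 0.14]
eef_rot: [0.252, -0.66, 0.661, -0.254]
ft_force: [-0.5, 0.2, -1.0]
width: 0.0468
t 7.3833 pos [ 0.6661 -0.0595  0.14  ] jaw yaw -48.1 tilt [ 0.002 -0.    -1.   ] F [-0.5  0.2 -1. ] w 0.0468 q7 [-0.5   0.57  0.75  1.47 -0.4   1.25 -0.55]
tool shift now mm [ 1.   5.  -0.3] world [-0.9 -0.5 -5. ] turn about tool y deg -0.5853775662783676 R [[-0.74, 0.0, 0.67], [-0.67, -0.0, -0.74], [-0.0, -1.0, 0.0]]
level fix rotvec deg (tool) [-0.09  0.   -0.1 ]
```

```bash
python3 -m jog '[[0.0012,0.006,-0.0003,0,0,0],[0,0.006,0,0,0,0],[0,0,0,0,0,0]]'; python3 go.py 0.6652 -0.06 0.115 -47.5
```

```text
time: 7.63
ee_pos: [0.6647, -0.0604, 0.1263]
eef_rot: [0.252, -0.66, 0.661, -0.253]
ft_force: [0.1, -0.5, -0.6]
width: 0.0468
t 7.6333 pos [ 0.6647 -0.0604  0.1263] jaw yaw -48.1 tilt [ 0.002 -0.    -1.   ] F [ 0.1 -0.5 -0.6] w 0.0468 q7 [-0.5   0.58  0.74  1.49 -0.4   1.23 -0.54]
tool shift now mm [-0.6 11.3  0. ] world [  0.5   0.4 -11.3] turn about tool y deg -0.5954727447864059 R [[-0.74, 0.0, 0.67], [-0.67, -0.0, -0.74], [-0.0, -1.0, 0.0]]
level fix rotvec deg (tool) [-0.08  0.   -0.07]
```

Bottom at 0.115, now past the taper with no contact force. Continuing.

```bash
python3 -m jog '[[-0.0006,0.006,0,0,0,0],[-0.0003,0.006,0,0,0,0],[0,0.006,0,0,0,0],[0,0,0,0,0,0]]'; python3 go.py 0.6652 -0.06 0.091 -47.5
```

```text
time: 7.97
ee_pos: [0.6652, -0.0599, 0.106]
eef_rot: [0.252, -0.66, 0.661, -0.253]
ft_force: [-0.3, 0.3, -0.8]
width: 0.047
t 7.9667 pos [ 0.6652 -0.0599  0.106 ] jaw yaw -48.1 tilt [ 0.001 -0.    -1.   ] F [-0.3  0.3 -0.8] w 0.047 q7 [-0.49  0.6   0.73  1.51 -0.42  1.19 -0.53]
tool shift now mm [ 0.1 15.   0.1] world [  0.   -0.1 -15. ] turn about tool y deg -0.6127942295538276 R [[-0.74, 0.0, 0.67], [-0.67, -0.0, -0.74], [-0.0, -1.0, 0.0]]
level fix rotvec deg (tool) [-0.06  0.   -0.04]
```

```bash
python3 -m jog '[[0,0.006,0,0,0,0],[0,0.005,0,0,0,0],[0,0.0025,0,0,0,0],[0,0,0,0,0,0]]'; python3 go.py 0.6652 -0.06 0.091 -47.5
```

```text
time: 8.3
ee_pos: [0.6653, -0.0599, 0.091]
eef_rot: [0.252, -0.66, 0.661, -0.253]
ft_force: [-0.5, -0.4, 0.3]
width: 0.0469
t 8.3 pos [ 0.6653 -0.0599  0.091 ] jaw yaw -48.1 tilt [ 0.001 -0.    -1.   ] F [-0.5 -0.4  0.3] w 0.0469 q7 [-0.49  0.61  0.72  1.52 -0.43  1.17 -0.52]
tool shift now mm [ 0.1 -0.  -0. ] world [-0.1 -0.1  0. ] turn about tool y deg -0.6146688726739171 R [[-0.74, 0.0, 0.67], [-0.67, -0.0, -0.74], [-0.0, -1.0, 0.0]]
level fix rotvec deg (tool) [-0.07  0.   -0.04]
```

```bash
python3 -m jog '[[0,0.001,0,0,0,0],[0,0.001,0,0,0,0]]'; python3 -m jog '[[0,0,0,0,0,0],[0,0,0,0,0,0],[0,0,0,0,0,0],[0,0,0,0,0,0],[0,0,0,0,0,0],[0,0,0,0,0,0],[0,0,0,0,0,0]]' 1;  python3 go.py 0.6652 -0.06 0.23 -47.5
```

```text
time: 8.47
ee_pos: [0.6654, -0.0599, 0.0909]
eef_rot: [-0.252, 0.66, -0.66, 0.253]
ft_force: [-4.8, 1.2, 8.6]
width: 0.0465
time: 9.05
ee_pos: [0.6661, -0.0601, 0.0919]
eef_rot: [0.252, -0.66, 0.661, -0.254]
ft_force: [0.3, 0.1, -0.5]
width: 0.0832
t 9.05 pos [ 0.6661 -0.0601  0.0919] jaw yaw -48.1 tilt [ 0.003  0.001 -1.   ] F [ 0.3  0.1 -0.5] w 0.0832 q7 [-0.49  0.61  0.72  1.52 -0.43  1.17 -0.52]
tool shift now mm [   0.2 -138.1   -0.4] world [-9.000e-01  1.000e-01  1.381e+02] turn about tool y deg -0.6172949096292513 R [[-0.74, 0.0, 0.67], [-0.67, 0.0, -0.74], [-0.0, -1.0, 0.0]]
level fix rotvec deg (tool) [-0.1   0.   -0.17]
```

Contact at the expected height (8.6 N up), so it looks seated, and it's released. Lift and look.

```bash
python3 -m jog '[[0,0,0,0,0,0],[0,0,0,0,0,0],[0,-0.01,0,0,0,0],[0,-0.01,0,0,0,0],[0,-0.015,0,0,0,0],[0,-0.03,0,0,0,0],[0,-0.035,0,0,0,0],[0,-0.035,0,0,0,0],[0,-0.01,0,0,0,0],[0,0,0,0,0,0]]';  python3 go.py 0.4725 0.1165 0.23 47
python3 - <<'E'
from bench import r
from fit import *
c=r.camera("wrist"); np.savez("w3.npz",**c); W=cloud(c); a=c["image"]
s=r.camera("scene"); np.savez("s3.npz",**s)
for lo,hi,rad in((.115,.125,.024),(.008,.017,.035)):
    m=(W[...,2]>lo)&(W[...,2]<hi)&(np.hypot(W[...,0]-.664,W[...,1]+.061)<rad+.008)
    m=cv2.morphologyEx(m.astype(np.uint8),cv2.MORPH_OPEN,np.ones((3,3)))>0
    P=W[m]; print(len(P),np.median(P,0).round(4),circ(P[:,:2],rad,np.array([.74,.68])) if len(P)>20 else "")
b=cv2.resize(s["image"][200:290,200:320],(512,384),interpolation=2)
cv2.imwrite("pics/p3.png",cv2.resize(np.hstack([a,b]),(800,300),interpolation=cv2.INTER_AREA)[:,:,::-1])
E
```

```text
time: 9.88
ee_pos: [0.6645, -0.0608, 0.2486]
eef_rot: [0.251, -0.66, 0.661, -0.253]
ft_force: [-0.3, 0.9, -0.9]
width: 0.0868
t 9.8833 pos [ 0.6645 -0.0608  0.2486] jaw yaw -48.2 tilt [ 0.003 -0.    -1.   ] F [-0.3  0.9 -0.9] w 0.0868 q7 [-0.51  0.5   0.79  1.33 -0.35  1.45 -0.58]
tool shift now mm [  24.9   17.9 -260.2] world [-192.   177.3  -18.6] turn about tool y deg 84.80978494809625 R [[-0.75, 0.0, 0.67], [-0.67, -0.0, -0.75], [-0.0, -1.0, 0.0]]
level fix rotvec deg (tool) [-0.15  0.   -0.12]
1341 [ 0.6648 -0.0603  0.1198] (array([ 0.66316698, -0.06190989]), 18, np.float64(0.0001466319175612762))
851 [ 0.679  -0.0459  0.0119] (array([ 0.66347764, -0.06146293]), 21, np.float64(0.00021962564542199697))
```

View pics/p3.png

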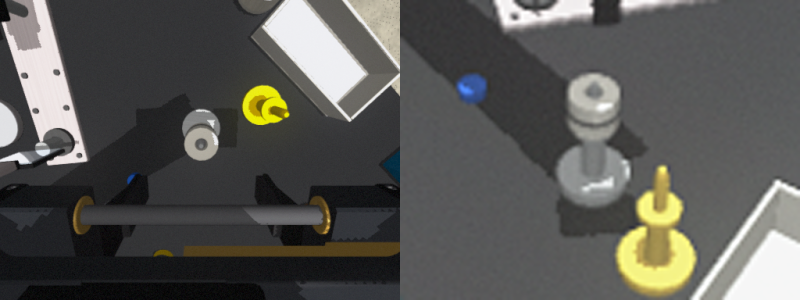

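The picture shows the banded sleeve seated on the steel post with the pin tip out of its bore at (201,145). Its top is at 0.1198 (expected 0.120), 0.5 mm off the post's axis. Now the mirror: turn the jaws to the rig's axis (about 47°).

```bash
python3 -m jog '[[0,0,0,0,-7,0],[0,0,0,0,-7,0],[0,0,0,0,-7,0],[0,0,0,0,-7,0],[0,0,0,0,-7,0],[0,0,0,0,-7,0],[0,0,0,0,-7,0],[0,0,0,0,-7,0],[0,0,0,0,-7,0],[0,0,0,0,-7,0],[0,0,0,0,-7,0],[0,0,0,0,-7,0]]';  python3 go.py 0.4725 0.1165 0.23 47
```

```text
time: 10.98
ee_pos: [0.6547, -0.0574, 0.2216]
eef_rot: [0.64, -0.322, 0.302, -0.63]
ft_force: [-0.4, 0.5, 0.6]
width: 0.0869
t 10.9833 pos [ 0.6547 -0.0574  0.2216] jaw yaw 37.7 tilt [-0.032 -0.    -0.999] F [-0.4  0.5  0.6] w 0.0869 q7 [-0.33  0.46  0.5   1.36 -0.21  1.41  0.82]
tool shift now mm [-249.1   -2.5  -38.1] world [-182.2  173.9    8.4] turn about tool y deg -9.327600186457602 R [[0.61, -0.03, 0.79], [-0.79, -0.0, 0.61], [-0.02, -1.0, -0.03]]
level fix rotvec deg (tool) [ 1.46  0.   -1.12]
```

```bash
python3 -m jog '[[0,-0.02,0,1.4,-5,-1.1],[0,-0.005,0,0,-4,0],[-0.035,0,-0.001,0,0,0],[-0.035,0,-0.001,0,0,0],[-0.035,0,-0.001,0,0,0],[-0.035,0,-0.001,0,0,0],[-0.035,0,-0.001,0,0,0],[-0.035,0,-0.001,0,0,0],[-0.025,0,-0.001,0,0,0],[0,0,0,0,0,0]]';  python3 go.py 0.4725 0.1165 0.23 47
```

```text
time: 11.82
ee_pos: [0.4593, 0.1009, 0.2264]
eef_rot: [0.667, -0.264, 0.245, -0.652]
ft_force: [0.8, 0.2, 0.1]
width: 0.0871
t 11.8167 pos [0.4593 0.1009 0.2264] jaw yaw 47.8 tilt [-0.032 -0.009 -0.999] F [0.8 0.2 0.1] w 0.0871 q7 [-0.65 -0.    0.34  1.84 -0.    1.34  0.52]
tool shift now mm [-0.7 -4.2 20.3] world [13.2 15.6  3.6] turn about tool y deg 0.8324786064807768 R [[0.74, -0.03, 0.67], [-0.67, -0.01, 0.74], [-0.02, -1.0, -0.03]]
level fix rotvec deg (tool) [ 1.64  0.   -1.01]
```

```bash
python3 -m jog '[[0,-0.002,0.02,1.6,0.8,-1.0],[0,0,0,0,0,0],[0,0,0,0,0,0]]';  python3 go.py 0.4725 0.1165 0.145 47
python3 - <<'E'
from bench import r
from fit import *
def rep(n,W,c0):
    m=(W[...,2]>.173)&(W[...,2]<.186)&(np.hypot(W[...,0]-c0[0],W[...,1]-c0[1])<.03)
    P=W[m][:,:2]
    if len(P)>10:
        q=cv2.minAreaRect((P*1000).astype(np.float32)); print(n,"tab",len(P),np.round(q[0],1),np.round(q[1],1),round(q[2],1), P.mean(0).round(4))
c=r.camera("wrist"); np.savez("w4.npz",**c); rep("wrist",cloud(c),(.4725,.1165))
cv2.imwrite("pics/w4.png",c["image"][:,:,::-1])
for n in("top","scene"): rep(n,cloud(dict(np.load(n+"0.npz"))),(.4725,.1165))
for n,W in(("top",cloud(dict(np.load("top0.npz")))),("w",cloud(c))):
    m=(W[...,2]>.008)&(W[...,2]<.017)&(abs(W[...,0]-.54)<.15)&(abs(W[...,1]-.19)<.15)
    k,l,st,ce=cv2.connectedComponentsWithStats(m.astype(np.uint8)); i=1+st[1:,4].argmax(); P=W[l==i][:,:2]
    q=cv2.minAreaRect((P*1000).astype(np.float32)); print(n,"bar",len(P),np.round(q[0],1),np.round(q[1],1),round(q[2],1))
E
```

```text
time: 12.07
ee_pos: [0.4695, 0.1172, 0.2239]
eef_rot: [0.66, -0.259, 0.256, -0.657]
ft_force: [0.1, -0.1, 0.3]
width: 0.0868
t 12.0667 pos [0.4695 0.1172 0.2239] jaw yaw 47.3 tilt [-0.006 -0.002 -1.   ] F [ 0.1 -0.1  0.3] w 0.0868 q7 [-0.66  0.01  0.33  1.83 -0.    1.31  0.49]
tool shift now mm [ 2.9 78.8  1.9] world [  3.   -0.7 -78.9] turn about tool y deg 0.28336454234784014 R [[0.73, -0.01, 0.68], [-0.68, -0.0, 0.73], [-0.0, -1.0, -0.01]]
level fix rotvec deg (tool) [ 0.32  0.   -0.14]
wrist tab 760 [470.7 118. ] [11.8 40.3] 47.2 [0.4696 0.1189]
top tab 80 [471.  117.6] [11.1 38.3] 45.3 [0.471  0.1176]
scene tab 33 [473.2 115.5] [11.4 39.3] 45.4 [0.4743 0.1143]
top bar 1633 [561.3 214.1] [244.4  79.9] 47.3
w bar 10028 [541.3 195.2] [299.9  79.2] 47.4
```

View pics/w4.png

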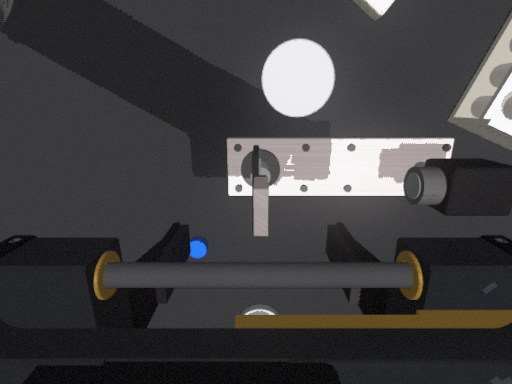

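The wrist view shows the tab at (261,205) between the jaws and the camera at (440,187). The cap at (198,249) and dish at (298,77) are on the bench well below the fingers. Tab measured at (0.4707,0.118), 40.3x11.8 mm; bar 300x79 mm, axis 47.4°. The post bears -43.0° from the pivot, so the mirror angle should be ≈45.2° and the final jaw yaw ≈2.2°.

```bash
python3 -m jog '[[0.0008,0.02,0.0015,0.3,0,-0.15],[0,0.02,0,0,0,0],[0,0,0,0,0,0],[0,0,0,0,0,0]]';  python3 go.py 0.4707 0.118 0.145 47.3
```

```text
time: 12.45
ee_pos: [0.4709, 0.1153, 0.181]
eef_rot: [0.659, -0.259, 0.257, -0.657]
ft_force: [-0.1, 0.1, 0.3]
width: 0.0873
t 12.45 pos [0.4709 0.1153 0.181 ] jaw yaw 47.2 tilt [-0.003 -0.002 -1.   ] F [-0.1  0.1  0.3] w 0.0873 q7 [-0.66  0.05  0.33  1.89 -0.01  1.21  0.5 ]
tool shift now mm [-2. 36.  2.] world [ -0.2   2.7 -36. ] turn about tool y deg -0.14684998154862683 R [[0.73, -0.0, 0.68], [-0.68, -0.0, 0.73], [-0.0, -1.0, -0.0]]
level fix rotvec deg (tool) [ 0.23  0.   -0.05]
```

```bash
python3 -m jog '[[-0.002,0.013,0.002,0.2,0,0],[0,0.013,0,0,0,0],[0,0.01,0,0,0,0],[0,0,0,0,0,0]]';  python3 go.py 0.4707 0.118 0.145 47.3
```

```text
time: 12.78
ee_pos: [0.4721, 0.1167, 0.1463]
eef_rot: [-0.658, 0.259, -0.259, 0.658]
ft_force: [-0.7, -0.1, -0.3]
width: 0.0872
t 12.7833 pos [0.4721 0.1167 0.1463] jaw yaw 47.0 tilt [ 0.  0. -1.] F [-0.7 -0.1 -0.3] w 0.0872 q7 [-0.65  0.08  0.33  1.93 -0.03  1.13  0.51]
tool shift now mm [-2.   1.3  0. ] world [-1.4  1.3 -1.3] turn about tool y deg -0.2969677094281451 R [[0.73, 0.0, 0.68], [-0.68, 0.0, 0.73], [-0.0, -1.0, 0.0]]
level fix rotvec deg (tool) [-0.01  0.   -0.01]
```

```bash
python3 -m jog '[[-0.002,0,0,0,-0.3,0],[0,0,0,0,0,0],[0,0,0,0,0,0],[0,0,0,0,0,0],[0,0,0,0,0,0],[0,0,0,0,0,0],[0,0,0,0,0,0],[0,0,0,0,0,0],[0,0,0,0,0,0],[0,0,0,0,0,0],[0,0,0,0,0,0],[0,0,0,0,0,0]]' -1 20;  python3 go.py 0.4707 0.118 0.146 2.2
```

```text
time: 13.78
ee_pos: [0.4723, 0.1182, 0.1501]
eef_rot: [-0.658, 0.256, -0.258, 0.66]
ft_force: [-0.2, 0.2, 0.1]
width: 0.0149
t 13.7833 pos [0.4723 0.1182 0.1501] jaw yaw 47.3 tilt [ 0.004  0.002 -1.   ] F [-0.2  0.2  0.1] w 0.0149 q7 [-0.66  0.07  0.33  1.93 -0.03  1.14  0.51]
tool shift now mm [-1.1  4.1 -1.3] world [-1.6 -0.2 -4.1] turn about tool y deg 45.1021432947335 R [[0.73, 0.0, 0.68], [-0.68, 0.0, 0.73], [0.0, -1.0, 0.0]]
level fix rotvec deg (tool) [-0.22  0.    0.09]
```

Drifting up slightly with idle rows, and the fingers are still closing (14.9 mm). Correct and finish.

```bash
python3 -m jog '[[-0.001,0.004,-0.001,0,0,0],[0,0.001,0,0,0,0],[0,0,0,0,0,0]]';  python3 go.py 0.4707 0.118 0.146 2.2
```

```text
time: 14.03
ee_pos: [0.4719, 0.1178, 0.1477]
eef_rot: [-0.657, 0.256, -0.259, 0.66]
ft_force: [1.5, -0.2, -4.8]
width: 0.012
t 14.0333 pos [0.4719 0.1178 0.1477] jaw yaw 47.3 tilt [ 0.006  0.003 -1.   ] F [ 1.5 -0.2 -4.8] w 0.012 q7 [-0.66  0.07  0.33  1.94 -0.03  1.13  0.51]
tool shift now mm [-1.   1.7 -0.7] world [-1.2  0.2 -1.7] turn about tool y deg 45.06229631666963 R [[0.73, 0.01, 0.68], [-0.68, 0.0, 0.73], [0.0, -1.0, 0.01]]
level fix rotvec deg (tool) [-0.33  0.    0.14]
```

Gripped at 12.0 mm. Now turn clockwise (+ about tool y), watching force and position.

```bash
python3 -m jog '[[0,0.0005,0,0,4,0],[0,0.0005,0,0,4,0],[0,0,0,0,4,0],[0,0,0,0,4,0]]';  python3 go.py 0.4715 0.118 0.147 2.2
```

```text
time: 14.37
ee_pos: [0.4716, 0.1177, 0.1476]
eef_rot: [-0.613, 0.348, -0.351, 0.617]
ft_force: [1.0, 1.0, 1.3]
width: 0.0119
t 14.3667 pos [0.4716 0.1177 0.1476] jaw yaw 30.8 tilt [ 0.006  0.003 -1.   ] F [1.  1.  1.3] w 0.0119 q7 [-0.67  0.07  0.34  1.94 -0.03  1.13  0.23]
tool shift now mm [-0.4  0.6  0. ] world [-0.1  0.3 -0.6] turn about tool y deg 28.56796962615752 R [[0.51, 0.01, 0.86], [-0.86, 0.0, 0.51], [0.0, -1.0, 0.01]]
level fix rotvec deg (tool) [-0.35  0.    0.03]
```

```bash
python3 -m jog '[[0,0,0,0,4,0],[0,0,0,0,4,0],[0,0,0,0,4,0],[0,0,0,0,4,0],[0,0,0,0,4,0],[0,0,0,0,4,0]]';  python3 go.py 0.4715 0.118 0.147 2.2
```

```text
time: 14.87
ee_pos: [0.4712, 0.1175, 0.1476]
eef_rot: [-0.522, 0.474, -0.476, 0.525]
ft_force: [-0.5, -0.7, 2.5]
width: 0.0121
t 14.8667 pos [0.4712 0.1175 0.1476] jaw yaw 5.6 tilt [ 0.005  0.002 -1.   ] F [-0.5 -0.7  2.5] w 0.0121 q7 [-0.68  0.07  0.36  1.94 -0.03  1.13 -0.21]
tool shift now mm [-0.5  0.6  0.4] world [ 0.3  0.5 -0.6] turn about tool y deg 3.3675190179260426 R [[0.1, 0.0, 1.0], [-1.0, 0.0, 0.1], [-0.0, -1.0, 0.0]]
level fix rotvec deg (tool) [-0.29  0.   -0.09]
```

```bash
python3 -m jog '[[0,0,0,0,2,0],[0,0,0,0,1,0],[0,0,0,0,0,0],[0,0,0,0,0,0]]';  python3 go.py 0.4715 0.118 0.147 2.2
python3 - <<'E'
from bench import r
from fit import *
c=r.camera("wrist"); s=r.camera("scene"); np.savez("w5.npz",**c)
W=cloud(c); 
for lo,hi in((.128,.139),(.06,.127)):
    m=(W[...,2]>lo)&(W[...,2]<hi)&(np.hypot(W[...,0]-.471,W[...,1]-.118)<.045); P=W[m][:,:2]
    if len(P)>10:
        q=cv2.minAreaRect((P*1000).astype(np.float32)); v=np.linalg.svd(P-P.mean(0),full_matrices=False)[2][0]
        print(lo,len(P),np.round(q[0],1),np.round(q[1],1),round(q[2],1),"line deg",np.degrees(np.arctan2(v[1],v[0])).round(1))
m=(W[...,2]>.115)&(W[...,2]<.125)&(np.hypot(W[...,0]-.664,W[...,1]+.061)<.032); P=W[m]
if len(P)>20: print("sleeve",len(P),np.median(P,0).round(4))
b=cv2.resize(s["image"][140:275,200:380],(512,384),interpolation=2)
cv2.imwrite("pics/p5.png",cv2.resize(np.hstack([c["image"],b]),(800,300),interpolation=cv2.INTER_AREA)[:,:,::-1])
E
```

```text
time: 15.2
ee_pos: [0.4711, 0.1174, 0.1476]
eef_rot: [-0.508, 0.489, -0.491, 0.511]
ft_force: [0.2, 0.3, 2.1]
width: 0.0118
t 15.2 pos [0.4711 0.1174 0.1476] jaw yaw 2.3 tilt [ 0.005  0.002 -1.   ] F [0.2 0.3 2.1] w 0.0118 q7 [-0.69  0.07  0.36  1.94 -0.03  1.13 -0.27]
tool shift now mm [-0.5  0.6  0.4] world [ 0.4  0.6 -0.6] turn about tool y deg 0.06569553434995612 R [[0.04, 0.0, 1.0], [-1.0, 0.0, 0.04], [-0.0, -1.0, 0.0]]
level fix rotvec deg (tool) [-0.28  0.   -0.09]
0.128 427 [468. 139.] [12.4 34.5] 4.0 line deg -87.5
0.06 358 [471.5 133.6] [44.2 23.4] 86.2 line deg 107.7
```

View pics/p5.png

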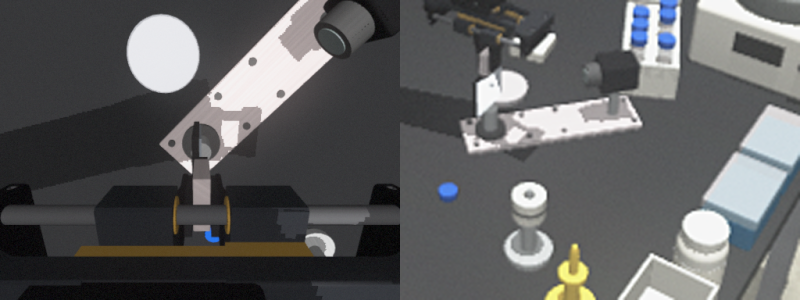

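The mirror is held and turned: plate edge at -87.5°, so its normal is 2.5° against jaw yaw 2.3° (target 2.2°). The sleeve is still upright on the post at (529,205), and the cap and dish are in place. A brief hold, then a last bystander check and hand-in.

```bash
python3 -m jog '[[0,0,0,0,0,0],[0,0,0,0,0,0],[0,0,0,0,0,0],[0,0,0,0,0,0]]';  python3 go.py 0.4711 0.118 0.147 2.2
python3 - <<'E'
from bench import r
from h import *
a=dict(np.load("scene0.npz"))["image"]; c=r.camera("scene"); W=cloud(c)
for n,(x,y,z) in dict(sleeve=(.6635,-.0615,.12),spacer=(.434,-.318,.012),timer=(.394,.365,.025)).items():
    P=W[(abs(W[...,2]-z)<.005)&(np.hypot(W[...,0]-x,W[...,1]-y)<.055)]; print(n,len(P),((P.min(0)+P.max(0))/2).round(3) if len(P) else "")
E
python3 - <<'E'
from bench import r
print(r.close_job()); s=r.read_state(); print(s["time"],s["ee_pos"],s["width"])
E
```

```text
time: 15.63
ee_pos: [0.4711, 0.1175, 0.1476]
eef_rot: [-0.509, 0.489, -0.49, 0.512]
ft_force: [-0.2, 0.5, 1.9]
width: 0.0117
t 15.6333 pos [0.4711 0.1175 0.1476] jaw yaw 2.4 tilt [ 0.005  0.002 -1.   ] F [-0.2  0.5  1.9] w 0.0117 q7 [-0.69  0.07  0.36  1.94 -0.03  1.13 -0.27]
tool shift now mm [-0.5  0.6 -0. ] world [-0.   0.5 -0.6] turn about tool y deg 0.17431720642333914 R [[0.04, 0.0, 1.0], [-1.0, 0.0, 0.04], [-0.0, -1.0, 0.0]]
level fix rotvec deg (tool) [-0.28  0.   -0.09]
sleeve 138 [ 0.665 -0.062  0.12 ]
spacer 155 [ 0.434 -0.318  0.012]
timer 59 [0.395 0.363 0.024]
the job is handed in; nothing more can be done
None
the job is handed in; nothing more can be done
```

The banded white sleeve is on the steel post and released, and the mirror is held turned towards it. I handed the job in at about 15.7 s; the hand-in reports no verdict.

- **Sleeve:** after release its top measured 0.1198 m (expected 0.120) and it stood about 0.5 mm off the post's axis. The last scene picture put it at the same place and height.
- **Mirror:** the fingers hold the tab at 11.7 mm opening with a 20 N grip setting. The jaws stood at 2.4° and the mirror plate's normal measured 2.5°, against the 2.2° needed for the reflected line to meet the sleeve. The allowed error is about 2°. The pose stayed steady over the last hold.
- **Bystanders:** the spacer and timer measured where they were at the start. I saw the cap and dish undisturbed in the last pictures. I didn't measure the bottle again, but the arm stayed well away from it.
- **Problems:** my first move row was typed in mm instead of m. It was clipped to a harmless step of about 36 mm in the intended direction. The tool also drifted up to 10 mm on the longer moves, and I corrected that each time before gripping or fitting.

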